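Set the stop screw over the gauge block

TASK

Take the red driver from its orange stand and turn the brass stop screw of the sloping cradle down with it until the screw's nose just drags on the gauge block below: a light nip of about 8 N, neither loose nor clamped. After that slide the nipped block along its bed, under the nose, until it rests against the red end stop, and leave the driver standing in its own stand again (before or after the slide). Do not touch the screw with the gripper, and leave the other tools alone.

Things in the scene. Friction and masses are not known exactly. Their poses are not given: they have to be found in the camera images.
- cradle: Fixed grey steel setting cradle, foot 150 x 270 mm. Origin: on its underside, 60 mm straight below point bed; z up. Its steel bed slopes 30 deg down towards the robot (at yaw 0). In this frame the bed's normal is N = (-0.5, 0, 0.866), upslope is U = (0.866, 0, 0.5), and the block slides along y.
- bed (a point): Point of the bed surface on the screw's axis (axes of the cradle). The bed reaches from 145 mm to the -y side to 105 mm to the +y side, and along U from -45 to +61 mm. An orange lip along the low edge, 13 mm above the bed, inner face at -30.5 mm along U, holds the block.
- end_stop (a point): Middle of the face of the red end stop at the bed's +y end, 90 mm from point bed along y and 11 mm above the bed along N (axes of the cradle); the stop is 22 mm high.
- bridge (a point): Centre of the top of the grey bridge that carries the screw, 76 mm above the bed along N (axes of the cradle). The bridge is 44 mm wide (y), 18 mm thick, passes 58 mm over the bed, and stands on a column behind the block (37 to 59 mm along U).
- stop_screw: Brass screw in the bridge, its axis along N (30 deg from vertical). z points up the axis, x along the slot; origin on the axis, 83 mm below the slot's floor. Clockwise seen from the head lowers it 12 mm per turn; it stays where left. It turns against 0.12 N m of friction, and more (about 0.007 N m per N of nip) when the nose presses on the block.
- slot (a point): Centre of the slot's floor, on the screw axis; same axes as stop_screw (z up the axis, x along the slot). The head is 42 mm across; the straight slot crosses it, open at both ends, 8 mm wide, 11 mm deep, 40 mm long, its top edges chamfered 3 mm.
- nose (a point): On the axis 51.5 mm below the slot's floor: about the underside of the round steel nose pad (54 mm across) that comes down on the block. The pad's true underside lies up to 1.5 mm above or below this point, so the contact must be felt; starts 1.4 to 7.5 mm clear of the block. The pad is sprung: 12 N per mm once it touches.
- block: Loose gauge block, aluminium with a blue band near its -y end, 60 (x, along U) x 160 (y) x 25 mm (z, along N), 0.44 to 0.72 kg, lying on the bed against the lip, under the nose. Origin: centre of its underside. Slides 20 to 45 mm towards +y to reach the end stop; at the stop its origin is at y = +0.010 of the cradle. Friction on steel about 0.6. It may be pushed on its bare -y end face.
- driver: Loose red driver, 160 mm long, 0.22 kg. Origin: centre of the blade's end; z up the handle. Blade 26 mm (x) x 5 mm (y) x 14 mm; shank 12 mm thick; black flange 48 mm across at 70 to 76 mm; square handle 28 x 28 mm from 76 to 160 mm.
- driver_tip (a point): Centre of the blade's end (the driver's origin).
- driver_grip (a point): Point on the driver's axis 135 mm from the blade's end, the place to grip the handle.
- stand: Orange fixed stand holding the driver, 80 x 80 x 85 mm. Origin: centre of its underside. Square hole 36 mm (+1) wide, 80 mm deep in the middle of the top; the driver hangs in it by its flange, blade end 15 mm above the table.
- spare_stand: Identical orange fixed stand that holds the steel tool holder; may stand nearer or farther than the driver's stand. Origin: centre of its underside.
- holder: Loose steel tool holder standing in the spare stand, dark flange 62 mm across; top 180 mm above the table. A bystander.
- tray: Loose blue open tray, 120 x 160 x 45 mm, on the right; a bystander.
- collet: Loose steel collet, 52 mm across, 60 mm high, on the far right; a bystander.
Not all that is in view belongs to the job. There is more than one size of the driver; the one meant has the size given above. There is more than one size of the block; the one meant has the size given above.

How it is judged:
On the way, in this order (a step that is already met when the one before it is completed fails the run):
1. with the driver's blade in the slot, the screw's nose bears on the block with 2.5 to 16 N, the block still at least 10 mm short of the end stop (contact force between stop_screw and block between 2.5 and 16 N and distance between driver_tip and slot below 0.015 m and y of block in the frame of cradle below 0 m), for 0.2 s.
2. the block, still nipped with 2.5 to 16 N, has been slid against the end stop (contact force between stop_screw and block between 2.5 and 16 N and y of block in the frame of cradle above 0.0065 m and angle between the z axis of block and the z axis of stop_screw, either way round below 0.06 rad), for 0.2 s.
At the end, for the whole second after the job is handed in: The nose bears on the block with 2.5 to 16 N; the block lies flat on the bed within 3.5 mm of the end stop; the driver stands upright in its own stand, flange down to within 4 mm of its top; all at rest and released (all of step 2 and horizontal distance between driver and stand below 0.012 m and z of driver in the frame of stand below 0.019 m and angle between driver's own z axis and vertical below 0.08 rad and linear speed of each of block, driver below 0.01 m/s); the robot touches nothing.
It fails at once if the block is clamped with more than 40 N (contact force between stop_screw and block above 40 N).
It fails at once if the fingers touch the screw (contact force between the fingers and stop_screw above 0.5 N).
It fails at once if a bystander (tool holder, tray, collet) is moved more than 25 mm (distance of any of holder, tray, collet from where it was at the start of the episode above 0.025 m).
It also fails if it takes over 72 s, if anything falls off the work surface, if the arm or the gripper's body presses on something with over 40 N, if the wrist force passes 120 N, or if a joint passes its speed limit or range.

ROBOT

A 6-joint arm with a two-finger parallel gripper is mounted at the origin on the work surface. World frame = base frame: x ahead of the robot, y to its left, z up, the work surface at z = 0. Lengths are in m, angles in rad, forces in N, time in s.
With the tool pointing down it reaches from about 0.35 to 0.775 m from the base axis. Payload 5.5 kg.
Tool frame: the origin (TCP) lies on the centre line of the jaws, within the pads' length; the fingertips stand 8 mm ahead of it and the grasp point (between the pads) lies 11 mm behind it; z points along the fingers, y is the line along which they close (so a half turn about z gives the same grasp; the last joint's range is limited). The gripper opens to 85 mm and grips with 20 to 120 N. Pads are 22 mm wide; open, the fingers measure 114 mm over their backs; the gripper's body (76 mm by 85 mm) begins 54 mm behind the grasp point. The pads swing forward as they close: fully open they stand 13 mm farther back than shut.
Start: joints at [-1.424, 0.313, 0.046, 1.304, 0, 1.431], TCP at [0.163, -0.552, 0.213] pointing down, gripper open.
Joint ranges: [-2.76, 2.76], [-0.86, 1.69], [-1.03, 1.26], [-2.2, 2.34], [-1.47, 1.5], [-3.14, 3.14]. Speed limits (rad/s): [2.57, 2.57, 3.14, 3.14, 3.14, 3.14].

INTERFACE

Orientations are given as a rotation vector (axis times angle).
In Python, from cell import bot, command_gripper, kin, readout, viewer, job, find_in, landmark_of gives the robot as it stands. Calls block until the motion is done:
- bot.reach(position, orientation): joint-space move of the TCP to a pose.
- bot.move_linear(position, rot=None, feed=0.15, max_force=None): straight line of the TCP; rot=None keeps the orientation; feed is the mean speed in m/s. With max_force (N) it stops when the force on the tool has changed by that much, and returns True; else False.
- bot.movej(angles): joint-space move.
- command_gripper(opening, squeeze=None): finger opening in m; squeeze is the grip in N (None keeps the last); returns when the fingers have stopped.
- bot.hold(seconds).
- kin.ik(position, orientation): joint angles nearest the present ones, or None.
- readout.read_state(): the state.
- viewer.read_camera(name): name is "scene" or "top" or "wrist"; returns the picture (384x512x3 uint8, red, green, blue); there is no depth.
- viewer.camera_info(name): a dict with "mtx" (3x3 intrinsics, pixels), "distortion" ([k1, k2, p1, p2, k3] as OpenCV has them; the pictures are not rectified), "camera_from_world" (4x4, takes a point from world to camera coordinates). Camera axes: x right, y up, looking along -z (the intrinsics and any distortion apply to the point x, -y, -z); pixel columns grow to the right and rows downward; lengths in m; the calibration is good to about 2 mm. A picture is of the moment at which its call begins: read the wrist's pose just before it. camera_info takes no time and is no camera call; for the wrist camera it gives the pose at the moment of the call.
A pose or a line that the arm cannot do raises bot.Unreachable and nothing moves.
- job.sign_off(): hands the job in; it is judged then, once.
Trained networks look in the newest picture that a camera, given by its name, has taken for a name from the list of things; names that differ only in an ending like _2 or _b are one class to them, and where a whole thing is asked for, a point or a joint stands for the part that bears it (a point fixed in the world has none). Each returns a list of dicts, best first, with "score" (0 to 1); they miss things now and then, are a little off and sometimes report something else, mostly with a low value. They report only what shows in the picture. A call takes as long as a camera call. They do not tell look-alikes from the thing itself.
- find_in(camera, label): "position" ([x, y, z] in m, in world coordinates, good to about 4 mm: the middle of the surface that is visible of it).
- landmark_of(camera, label): "position" ([x, y, z] in m, in world coordinates, good to about 4 mm: a listed point, or the origin of a listed thing).
The state is a dict: "t": time; "joint_pos": joint angles; "qvel": joint speeds; "tau": joint torques, N m; "tcp_pos": TCP position; "ee_rot": TCP orientation; "contact_force": force on the tool from outside, world axes, zero at the start; "wrist_torque": the same for the moment, N m; "opening": finger opening in m; "finger_force": force on a finger pad.
Only numpy, scipy, OpenCV 4.12 (cv2) and the standard library are available. Lean on these libraries where they do the work, as an engineer would, in place of code of your own. Each camera call takes 0.05 s, during which the arm holds its last target. There are 200 camera calls.

## Working session

There is one attempt and no reset: what is moved stays moved. The work goes in short steps, each a Python script; the robot and the scene stay as the last script left them, time stands still between calls to the robot, and variables do not carry over. Pictures are saved under pics/ and viewed, at most 10 in all, crops included, and the job is handed in when it is done.

```bash
ls; mkdir -p pics
python3 - <<'E'
from cell import *
import cv2,numpy as np
ims=[]
for c in("scene","top"):
    im=viewer.read_camera(c); ims.append(im); cv2.imwrite(f"pics/{c}0.png",cv2.resize(im[:,:,::-1],(800,600)))
    for l in("cradle","bed","end_stop","bridge","slot","nose","block","driver","driver_grip","stand","spare_stand","holder","tray","collet"):
        print(c,l,[(np.round(d["position"],3).tolist(),round(d["score"],2)) for d in landmark_of(c,l)[:4]])
print(readout.read_state()["t"])
E
```

```text
pics
scene cradle [([0.565, -0.025, 0.002], 0.94)]
scene bed [([0.561, -0.026, 0.059], 0.78), ([0.583, 0.245, 0.015], 0.66)]
scene end_stop [([0.556, 0.062, 0.07], 0.92)]
scene bridge []
scene slot [([0.553, 0.06, 0.07], 0.71), ([0.523, -0.024, 0.129], 0.63)]
scene nose [([0.567, -0.045, 0.065], 0.69), ([0.364, -0.391, 0.003], 0.34), ([0.579, 0.248, 0.015], 0.18)]
scene block [([0.566, -0.044, 0.061], 0.95), ([0.394, -0.094, 0.018], 0.78), ([0.77, -0.01, 0.018], 0.68)]
scene driver [([0.58, 0.246, 0.013], 0.79), ([0.563, -0.024, 0.059], 0.72)]
scene driver_grip [([0.578, 0.248, 0.149], 0.9), ([0.7, 0.265, 0.18], 0.56)]
scene stand [([0.579, 0.244, -0.004], 0.89)]
scene spare_stand [([0.434, 0.266, -0.001], 0.57), ([0.58, 0.243, -0.001], 0.52)]
scene holder [([0.438, 0.268, 0.026], 0.77)]
scene tray [([0.364, -0.394, 0.002], 0.56)]
scene collet [([0.726, -0.331, -0.0], 0.9), ([0.526, -0.023, 0.128], 0.23)]
top cradle [([0.562, -0.024, 0.001], 0.93), ([0.566, -0.02, 0.059], 0.56)]
top bed [([0.562, -0.025, 0.057], 0.6)]
top end_stop [([0.555, 0.066, 0.073], 0.92), ([0.567, -0.046, 0.06
[... 225 characters left out ...]
5)]
top block [([0.394, -0.095, 0.019], 0.88), ([0.772, -0.022, 0.016], 0.69), ([0.563, -0.042, 0.062], 0.62)]
top driver [([0.697, 0.261, -0.0], 0.85), ([0.578, 0.241, 0.017], 0.7)]
top driver_grip [([0.582, 0.247, 0.149], 0.69), ([0.703, 0.262, 0.177], 0.66)]
top stand [([0.574, 0.247, -0.003], 0.86), ([0.564, -0.022, 0.06], 0.67), ([0.549, -0.022, 0.09], 0.45), ([0.567, -0.043, 0.06], 0.27)]
top spare_stand [([0.444, 0.266, 0.001], 0.84), ([0.363, -0.388, 0.0], 0.36)]
top holder [([0.44, 0.269, 0.022], 0.65), ([0.579, 0.247, 0.147], 0.59), ([0.577, 0.245, 0.015], 0.39)]
top tray [([0.362, -0.384, 0.002], 0.95), ([0.562, -0.023, 0.0], 0.51), ([0.579, 0.243, 0.015], 0.48)]
top collet []
1.5
```

View pics/scene0.png

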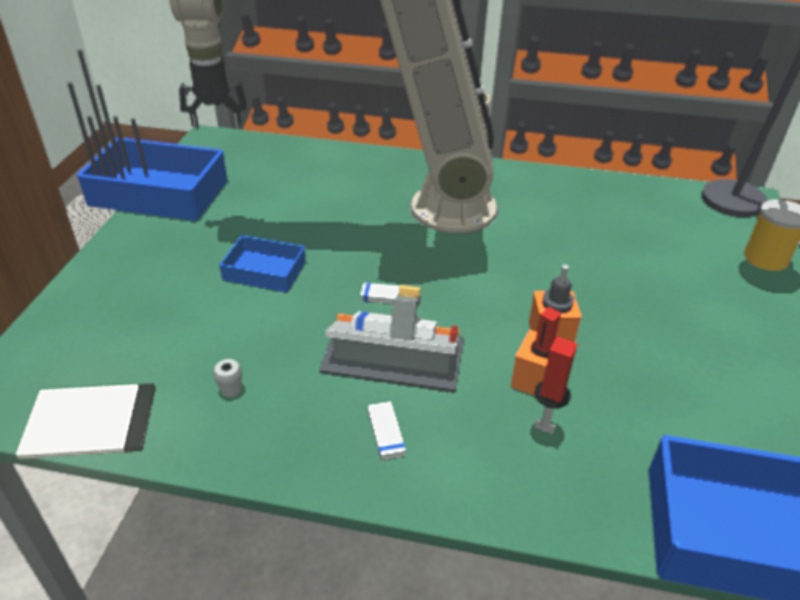

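View pics/top0.png

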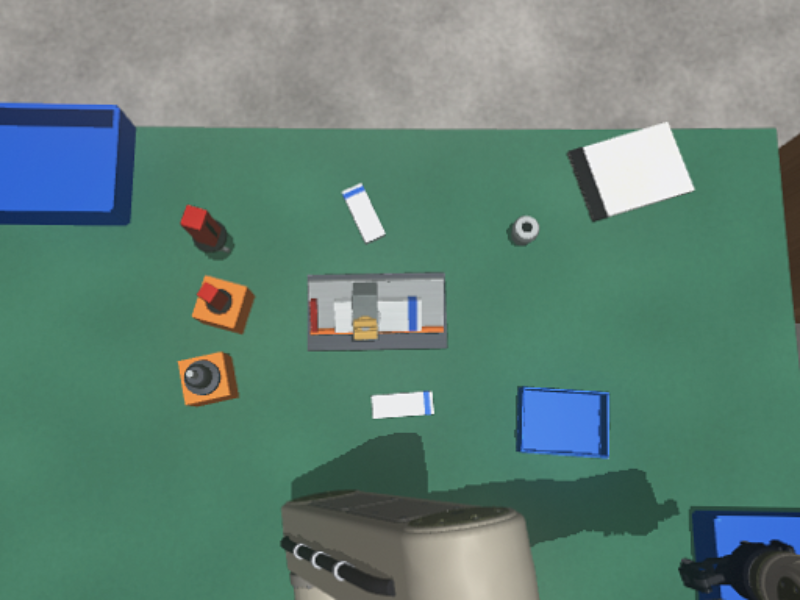

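The scene image shows the driver standing in the middle orange stand (550,330) and a larger red look-alike free-standing behind it (560,370). The cradle is at yaw ≈ 0, with the brass head at (365,328) in the top view and the slot running roughly along y. Next come close wrist views of the driver and the slot.

```bash
cat > h.py <<'E'
from cell import *
import cv2,numpy as np
from scipy.spatial.transform import Rotation as R
def rv(z,y):  # tool z dir, closing dir
    z=np.array(z,float);z/=np.linalg.norm(z);y=np.array(y,float);y-=z*(y@z);y/=np.linalg.norm(y)
    return R.from_matrix(np.c_[np.cross(y,z),y,z]).as_rotvec()
def proj(info,P):
    M=np.array(info["camera_from_world"]);p=np.atleast_2d(P)@M[:3,:3].T+M[:3,3]
    q=p*[1,-1,-1]
    return cv2.projectPoints(q.reshape(-1,1,3),np.zeros(3),np.zeros(3),np.array(info["mtx"]),np.array(info["distortion"]))[0][:,0]
def unproj(info,uv,p0,n=(0,0,1)):  # ray to plane through p0, normal n
    M=np.array(info["camera_from_world"]);u=cv2.undistortPoints(np.array(uv,float).reshape(-1,1,2),np.array(info["mtx"]),np.array(info["distortion"]))[:,0]
    d=(np.c_[u,np.ones(len(u))]*[1,-1,-1])@M[:3,:3];c=-M[:3,:3].T@M[:3,3];n=np.array(n,float)
    return c+d*(((np.array(p0)-c)@n)/(d@n))[:,None]
N=np.array([-.5,0,.8660254])
def st():
    s=readout.read_state();return s
E
python3 - <<'E'
from h import *
import pickle
for name,p,z,y in(("drv",(0.56,0.246,0.29),(0,0,-1),(0,1,0)),("slot",(0.5225,-0.025,0.130)+N*0.17,-N,(0,1,0))):
    for s in (1,-1):
        q=kin.ik(p,rv(z,np.array(y)*s)); print(name,s,None if q is None else np.round(q,2))
i=viewer.camera_info("wrist");M=np.array(i["camera_from_world"]);s=st()
c=-M[:3,:3].T@M[:3,3];T=R.from_rotvec(s["ee_rot"]).as_matrix()
print("cam in tool",T.T@(c-s["tcp_pos"]), "look",T.T@(-M[2,:3]), i["mtx"],i["distortion"])
E
```

```text
drv 1 [0.28 0.38 0.34 1.52 0.   0.28]
drv -1 [ 0.28  0.38  0.34  1.52  0.   -2.86]
slot 1 [-0.38 -0.42 -0.63  0.87  0.19 -0.33]
slot -1 [-0.38 -0.42 -0.63  0.87  0.19  2.81]
cam in tool [ 0.07140794  0.00073257 -0.16082063] look [-2.80153197e-01 -2.58806088e-04  9.59955269e-01] [[300.53704805   0.         259.27986483]
 [  0.         300.53704805 194.67478852]
 [  0.           0.           1.        ]] [-0.08091933  0.          0.          0.          0.        ]
```

Run:
```python
from h import *
import pickle
D={}
def look(name,p,z,y,labels):
    bot.reach(p,rv(z,y)); i=viewer.camera_info("wrist"); im=viewer.read_camera("wrist")
    D[name]=(i,im); cv2.imwrite(f"pics/{name}.png",cv2.resize(im[:,:,::-1],(800,600),interpolation=cv2.INTER_CUBIC))
    for l in labels:
        print(name,l,[(np.round(d["position"],4).tolist(),round(d["score"],2)) for d in landmark_of("wrist",l)[:3]])
look("slot",(0.5225,-0.025,0.130)+N*0.15,-N,(0,1,0),("bed","end_stop","bridge","slot","nose","block"))
look("drv",(0.56,0.246,0.28),(0,0,-1),(0,1,0),("driver","driver_grip","stand"))
pickle.dump(D,open("D.pkl","wb")); print(st()["t"],st()["contact_force"])
```

```text
slot bed []
slot end_stop [([0.555, 0.0666, 0.0697], 0.86)]
slot bridge [([0.5236, -0.0239, 0.1254], 0.73), ([0.5588, -0.0219, 0.0002], 0.73)]
slot slot [([0.5233, -0.024, 0.1289], 0.87)]
slot nose [([0.5644, -0.0206, 0.0023], 0.41)]
slot block [([0.3937, -0.0854, 0.0191], 0.89), ([0.7705, -0.0167, 0.0166], 0.61)]
drv driver [([0.5767, 0.2441, 0.0138], 0.9), ([0.6999, 0.2615, -0.0034], 0.73)]
drv driver_grip [([0.6993, 0.2681, 0.1795], 0.73), ([0.5791, 0.2473, 0.1497], 0.64), ([0.5505, -0.0266, 0.0845], 0.63)]
drv stand [([0.5757, 0.2471, -0.0022], 0.67)]
5.3333 [-0.24990124 -0.48238906  0.15171982]
```

View pics/slot.png

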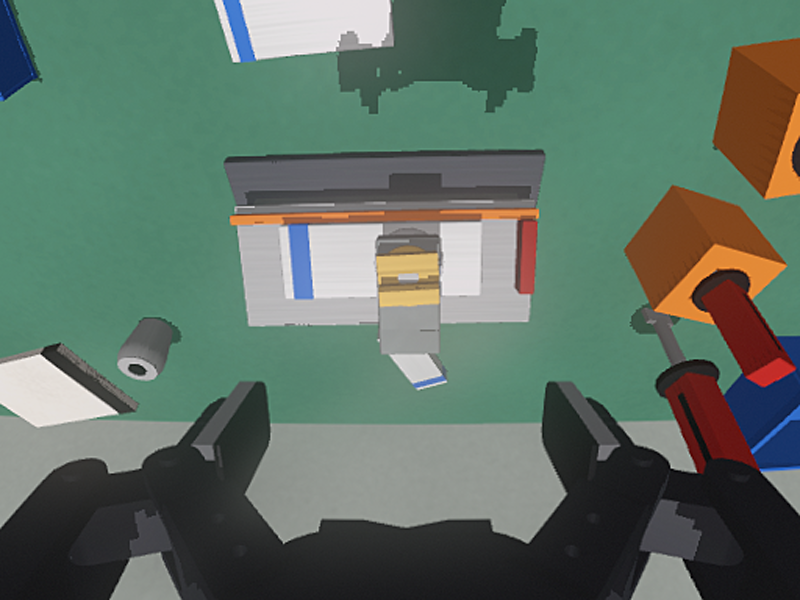

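View pics/drv.png

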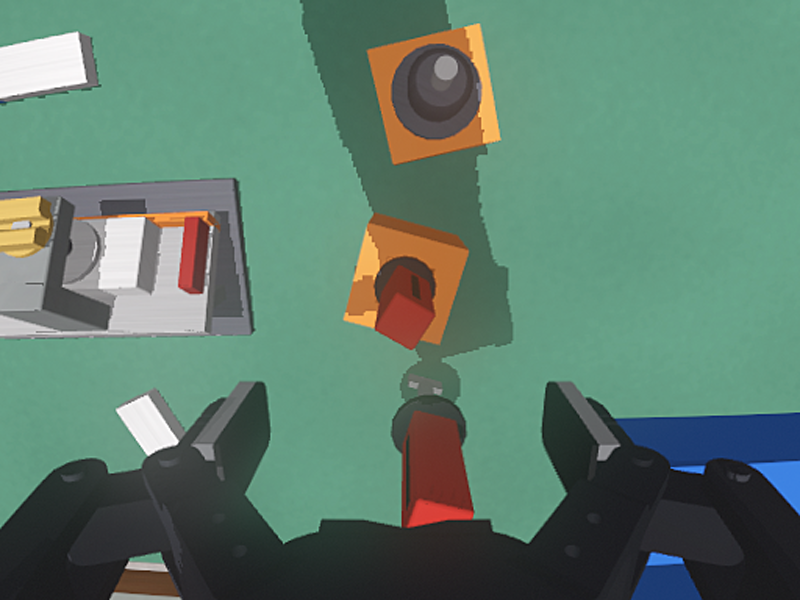

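Slot view: the brass head is at (408,280), with the slot almost along the image horizontal (world y). Driver view: the driver's top face is around (405,320) with its square turned about 25°, and the look-alike is behind at (435,470). I need a magnified crop to get the blade direction from the black stripe.

Run:
```python
from h import *
import pickle
D=pickle.load(open("D.pkl","rb"))
i,im=D["drv"]; a=cv2.resize(im[160:340,210:310],(333,600),interpolation=cv2.INTER_CUBIC)
i2,im2=D["slot"]; b=cv2.resize(im2[140:235,225:300],(460,583),interpolation=cv2.INTER_CUBIC)
o=np.zeros((600,800,3),np.uint8);o[:,:333]=a;o[:583,338:798]=b
cv2.imwrite("pics/crop1.png",o[:,:,::-1])
# handle top
hsv=cv2.cvtColor(im,cv2.COLOR_RGB2HSV); m=((hsv[...,0]<6)|(hsv[...,0]>172))&(hsv[...,1]>150)&(hsv[...,2]>150)
n,l,s,c=cv2.connectedComponentsWithStats(m.astype(np.uint8))
for k in range(1,n):
    if s[k,4]>60:
        pts=np.argwhere(l==k)[:,::-1].astype(float); w=unproj(i,pts,(0,0,0.175))
        r=cv2.minAreaRect((w[:,:2]*1000).astype(np.float32)); print(s[k],c[k],r)
hsv=cv2.cvtColor(im2,cv2.COLOR_RGB2HSV);m=(hsv[...,0]>15)&(hsv[...,0]<30)&(hsv[...,1]>90)&(hsv[...,2]>80)
n,l,s,c=cv2.connectedComponentsWithStats(m.astype(np.uint8))
for k in range(1,n):
    if s[k,4]>30: print("brass",s[k],c[k])
S=np.array((0.5225,-0.0255,0.1295))
print(proj(i2,[S,S+N*.011]))
```

```text
[114 139  13  46 378] [120.08465608 161.19312169] ((535.6134643554688, 117.89060974121094), (7.705290794372559, 43.546470642089844), 77.1590347290039)
[241 188  36  35 698] [258.28510029 205.59312321] ((577.6878051757812, 243.73562622070312), (25.226083755493164, 25.785030364990234), 59.88631057739258)
[261 319  42  19 437] [278.93592677 328.12356979] ((714.6316528320312, 267.37969970703125), (22.75996971130371, 45.8291015625), 8.74185848236084)
brass [250 157  22   5  66] [259.84848485 159.42424242]
brass [ 241  162   40   34 1126] [260.89520426 178.36589698]
[[260.00456397 175.95919939]
 [260.02517212 178.33671817]]
```

View pics/crop1.png

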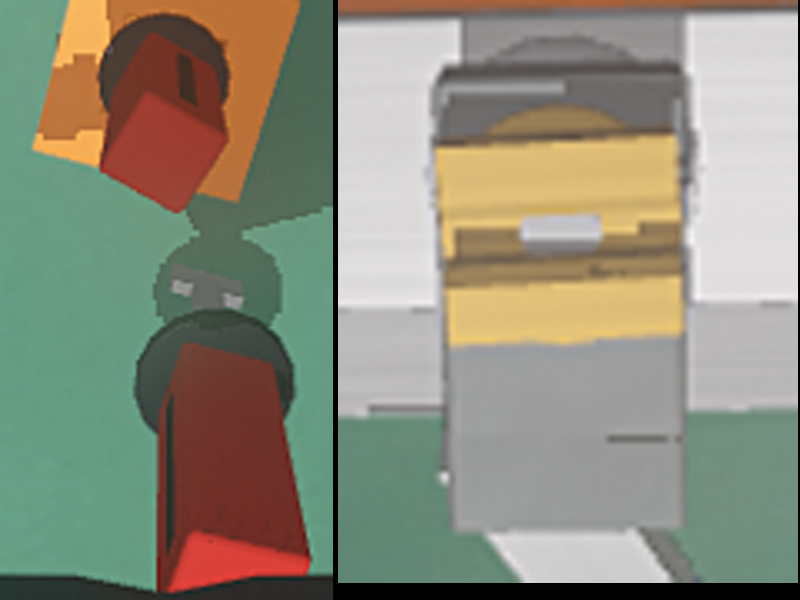

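The handle's top square lies at (578,244) mm with 60° sides, and the stripe is on the face pointing to (-x,+y), matching the blade's wide direction on the look-alike. I'll grasp, lift and check the blade.

Run:
```python
from h import *
a=np.radians(60); c=(np.cos(a),np.sin(a),0); r=rv((0,0,-1),c)
P=np.array((0.5780,0.2455,0.139))
bot.reach(P+[0,0,.09],r); print(bot.move_linear(P,feed=.12,max_force=15))
command_gripper(0.0,90); s=st(); print(s["opening"],s["tcp_pos"],s["finger_force"],s["t"])
bot.move_linear(P+[0,0,.115],feed=.15)
im=viewer.read_camera("scene");i=viewer.camera_info("scene")
u,v=proj(i,[P+[0,0,.115-.1]])[0];u,v=int(u),int(v);print(u,v)
x0,y0=max(u-40,0),max(v-60,0)
cv2.imwrite("pics/lift.png",cv2.resize(im[y0:y0+90,x0:x0+90,::-1],(600,600),interpolation=cv2.INTER_CUBIC))
s=st();print(s["opening"],s["contact_force"],s["t"],s["joint_pos"])
```

```text
False
0.02533151467104977 [0.57829617 0.24532106 0.13965213] 89.18436527252197 7.3667
351 206
0.02590785944313119 [ 0.14328158 -0.6281082  -1.53444347] 8.3333 [2.73935126e-01 4.17378542e-01 2.92447294e-01 1.44861313e+00
 8.83148015e-05 7.97560042e-01]
```

View pics/lift.png

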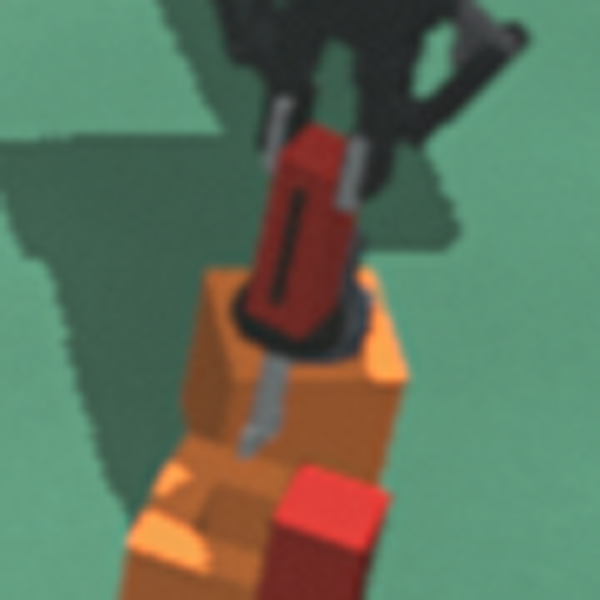

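The blade is seen edge-on at (255,440), which confirms its wide direction is along tool x. Next is the approach and insertion by feel.

```bash
cat >> h.py <<'E'
yaw=0.022; Y=R.from_euler('z',yaw)
N=Y.apply(N); U=Y.apply([.8660254,0,.5]); V=Y.apply([0,1,0])
S=np.array((0.5231,-0.0246,0.1297)); L=.124
E
python3 - <<'E'
from h import *
sl=V-0.03*U
c=np.cross(N,sl)
r=None
for k in(1,-1):
    for pz in(.16,.13,.124,.13):
        q=kin.ik(S+N*pz,rv(-N,k*c)); print(k,pz,None if q is None else np.round(q,2))
        if q is not None and q[5]<0: r=rv(-N,k*c)
print(r)
bot.move_linear((0.56,0.19,0.32),feed=.25)
bot.reach(S+N*(L+.04),r)
s0=st()
print("stop",bot.move_linear(S+N*(L+.001),feed=.05,max_force=10))
s=st();d=np.array(s["tcp_pos"])-S
print("height",d@N-L,"lat U,V",d@U,d@V,"dF N,U,V",[(np.array(s["contact_force"])-s0["contact_force"])@a for a in(N,U,V)],"q",np.round(s["joint_pos"],3),s["opening"],s["t"])
im=viewer.read_camera("wrist");cv2.imwrite("pics/ins.png",cv2.resize(im[:,:,::-1],(800,600),interpolation=cv2.INTER_CUBIC))
E
```

```text
1 0.16 [-0.39 -0.4  -0.64  0.85  0.2  -1.96]
1 0.13 [-0.37 -0.36 -0.68  0.76  0.19 -1.94]
1 0.124 [-0.36 -0.35 -0.69  0.74  0.19 -1.94]
1 0.13 [-0.37 -0.36 -0.68  0.76  0.19 -1.94]
-1 0.16 [-0.39 -0.4  -0.64  0.85  0.2   1.18]
-1 0.13 [-0.37 -0.36 -0.68  0.76  0.19  1.2 ]
-1 0.124 [-0.36 -0.35 -0.69  0.74  0.19  1.2 ]
-1 0.13 [-0.37 -0.36 -0.68  0.76  0.19  1.2 ]
[-1.97709623  1.87688742 -0.51857001]
stop False
height 0.0010763116497516656 lat U,V -7.439161953924633e-05 -4.34464982018842e-06 dF N,U,V [np.float64(-0.4102818147310684), np.float64(-2.0180848119895742), np.float64(0.6834844062087087)] q [-0.365 -0.353 -0.687  0.745  0.19  -1.94 ] 0.02593856574207289 12.05
```

View pics/ins.png

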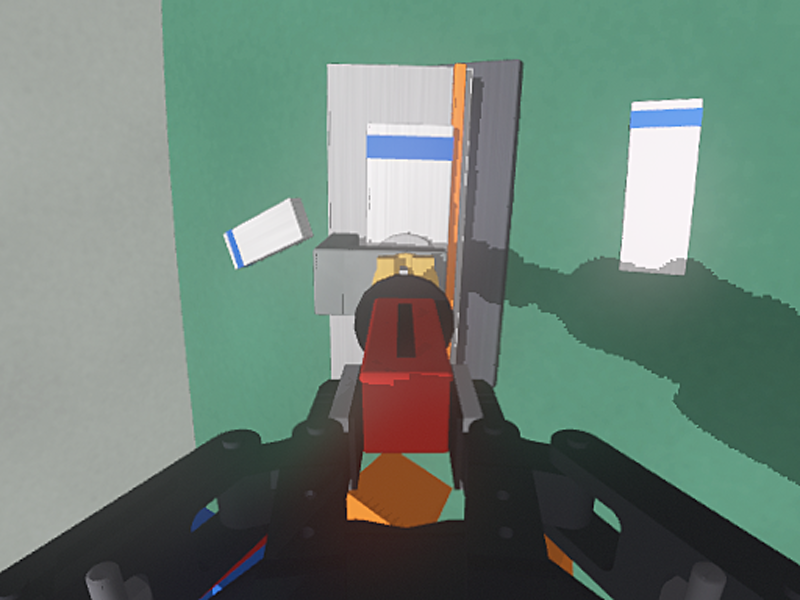

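The blade sits in the slot at (403,268). Now turn in small steps, following the screw down and watching the torque.

```bash
cat >> h.py <<'E'
import json
def turn(th0,th1,step,r0,off,Dz,tare,stopfn=None,log=None):
    log=[] if log is None else log; th=th0
    while th<th1-1e-6:
        th=min(th+step,th1)
        r=(R.from_rotvec(-N*th)*R.from_rotvec(r0)).as_rotvec()
        q=kin.ik(S+off+N*(L+Dz-.012*th/2/np.pi),r)
        bot.movej(q); s=st()
        F=np.array(s["contact_force"])-tare[0];T=np.array(s["wrist_torque"])-tare[1]
        log.append([th,T@N,F@N,F@U,F@V,s["t"],s["joint_pos"][5]])
        print(*np.round(log[-1],3))
        if stopfn and stopfn(log): break
    return log
E
python3 - <<'E'
from h import *
r0=np.array(st()["ee_rot"]);s=st();tare=[np.array(s["contact_force"]),np.array(s["wrist_torque"])]
print("floor",bot.move_linear(S+N*(L-.004),feed=.03,max_force=6)); Dz=(np.array(st()["tcp_pos"])-S)@N-L; print(Dz)
bot.move_linear(S+N*(L+Dz+.001),feed=.05); Dz+=.001
log=turn(0,0.7,.14,r0,0,Dz,tare,lambda l:np.hypot(l[-1][3],l[-1][4])>20)
json.dump(dict(r0=r0.tolist(),Dz=Dz,tare=[t.tolist() for t in tare],log=log),open("turn.json","w"))
E
```

```text
floor True
-0.0005430105537312102
0.14 0.087 -1.396 2.765 -0.679 12.817 -1.803
0.28 0.03 -0.004 3.011 -1.355 13.075 -1.665
0.42 0.095 -0.366 2.957 -1.544 13.333 -1.525
0.56 0.063 1.414 3.006 -2.426 13.592 -1.386
0.7 0.067 0.129 2.721 -2.187 13.85 -1.246
```

```bash
cat >> h.py <<'E'
_st=st
def stavg(n=6):
    A=[]
    for _ in range(n):
        bot.hold(.01); A.append(_st())
    o=A[-1]
    for k in("contact_force","wrist_torque"): 
        a=np.array([x[k] for x in A]); o[k]=a.mean(0)
    o["sd"]=np.array([x["wrist_torque"] for x in A]).std(0)
    return o
st=stavg
E
python3 - <<'E'
from h import *
J=json.load(open("turn.json"));r0=np.array(J["r0"]);tare=[np.array(t) for t in J["tare"]]
s=st();print("sd",s["sd"])
log=turn(.7,1.82,.14,r0,0,J["Dz"],tare,lambda l:np.hypot(l[-1][3],l[-1][4])>20 or l[-1][1]>.18,J["log"])
J["log"]=log;json.dump(J,open("turn.json","w"));print(st()["sd"])
E
```

```text
sd [0.02402801 0.02148017 0.03298447]
0.84 0.057 0.465 2.841 -2.536 14.208 -1.104
0.98 0.061 0.589 2.523 -2.97 14.517 -0.964
1.12 0.045 0.681 1.757 -2.93 14.825 -0.824
1.26 0.052 0.775 1.631 -3.002 15.133 -0.684
1.4 0.058 0.847 1.66 -2.879 15.442 -0.543
1.54 0.049 0.741 1.289 -2.962 15.75 -0.403
1.68 0.071 0.577 0.772 -2.993 16.058 -0.263
1.82 0.051 0.503 0.582 -3.037 16.367 -0.123
[0.02070868 0.01952382 0.02506266]
```

Run:
```python
import h
from h import *
h.st=lambda:stavg(10)
J=json.load(open("turn.json"));r0=np.array(J["r0"]);tare=[np.array(t) for t in J["tare"]]
base=np.mean([l[1] for l in J["log"][5:]])
log=turn(1.82,3.8,.14,r0,0,J["Dz"],tare,lambda l:np.hypot(l[-1][3],l[-1][4])>20 or np.mean([x[1] for x in l[-2:]])>base+.035,J["log"])
J["log"]=log;json.dump(J,open("turn.json","w"))
```

```text
1.96 0.056 -0.169 -0.263 -2.384 16.758 0.018
2.1 0.061 0.193 -0.33 -2.339 17.1 0.158
2.24 0.067 0.333 -0.938 -1.808 17.442 0.298
2.38 0.09 0.93 -1.617 -1.413 17.783 0.439
2.52 0.093 2.212 -1.961 -1.043 18.125 0.579
```

Run:
```python
import h
from h import *
h.st=lambda:stavg(25)
J=json.load(open("turn.json"));r0=np.array(J["r0"]);tare=[np.array(t) for t in J["tare"]]
log=turn(2.52,2.64,.06,r0,0,J["Dz"],tare,None,J["log"])
J["log"]=log;json.dump(J,open("turn.json","w"))
```

```text
2.58 0.219 3.604 -2.498 -1.043 18.583 0.64
2.64 0.228 4.551 -2.831 -0.705 19.042 0.7
```

Run:
```python
import h
from h import *
h.st=lambda:stavg(15)
J=json.load(open("turn.json"));r0=np.array(J["r0"]);tare=[np.array(t) for t in J["tare"]]
Dz=J["Dz"]+.001
print("slack");turn(2.51,2.53,.02,r0,0,Dz,tare); turn(2.47,2.50,.03,r0,0,Dz,tare)
print("back");turn(1.69,1.72,.03,r0,0,Dz,tare)
print("fwd");log=turn(1.84,2.6,.06,r0,0,Dz,tare,lambda l:l[-1][1]>.2)
json.dump(log,open("log2.json","w"))
```

```text
slack
2.53 0.046 -0.384 0.229 -0.821 19.417 0.594
2.5 0.032 -0.861 0.884 -0.565 19.792 0.563
back
1.72 -0.064 -3.7 1.612 -1.519 20.692 -0.217
fwd
1.9 0.042 -0.721 1.117 -0.434 21.108 -0.041
1.96 0.042 -0.747 1.043 -1.074 21.483 0.02
2.02 0.089 0.457 0.224 -1.58 21.858 0.08
2.08 0.114 1.258 -0.262 -2.272 22.233 0.14
2.14 0.127 1.879 -0.355 -1.997 22.608 0.201
2.2 0.131 2.17 -0.509 -2.149 22.983 0.261
2.26 0.133 2.851 -0.825 -2.386 23.358 0.321
2.32 0.17 3.279 -0.943 -2.16 23.733 0.381
2.38 0.175 3.592 -1.082 -1.958 24.108 0.441
2.44 0.181 4.586 -1.404 -2.155 24.483 0.501
2.5 0.199 4.64 -1.489 -1.912 24.858 0.561
2.56 0.204 4.917 -1.438 -1.801 25.233 0.621
```

Zero is about 0.04 in the slack, free turning reads about 0.13, and the knee is at about 2.24 rad. At 2.56 rad both angle and torque put the nip at 7–10 N, which is good. Now withdraw and return the driver.

Run:
```python
import h
from h import *
h.st=lambda:stavg(3)
J=json.load(open("turn.json"));r0=np.array(J["r0"]);tare=[np.array(t) for t in J["tare"]]
turn(2.45,2.46,.01,r0,0,J["Dz"]+.001,tare)
p=np.array(stavg(1)["tcp_pos"])
print("out",bot.move_linear(p+N*.05,feed=.12,max_force=25))
a=np.radians(60); r=rv((0,0,-1),(np.cos(a),np.sin(a),0)); P=np.array((0.5782,0.2454,0.139))
bot.reach((0.56,0.19,0.31),r); bot.move_linear(P+[0,0,.105],feed=.25)
print("down",bot.move_linear(P+[0,0,.0],feed=.12,max_force=10),stavg(2)["tcp_pos"])
command_gripper(.06); s=stavg(2); print(s["opening"],s["t"])
bot.move_linear(P+[0,0,.11],feed=.25)
for k in("driver","block","end_stop","bed"):
    viewer.read_camera("scene") if k=="driver" else 0
    print(k,[(np.round(d["position"],4).tolist(),round(d["score"],2)) for d in landmark_of("scene",k)[:3]])
im=viewer.read_camera("wrist");cv2.imwrite("pics/ret.png",cv2.resize(im[:,:,::-1],(800,600),interpolation=cv2.INTER_CUBIC)); print(_st()["t"])
```

```text
2.46 0.044 -0.234 0.355 -0.553 25.508 0.525
out False
down True [0.57738907 0.24464768 0.13920821]
0.06029006924874276 28.925
driver [([0.6959, 0.2658, 0.0023], 0.94), ([0.578, 0.2463, 0.0184], 0.92)]
block [([0.5661, -0.0481, 0.0645], 0.82), ([0.3923, -0.0954, 0.0179], 0.77), ([0.7714, -0.0124, 0.0215], 0.73)]
end_stop [([0.5568, 0.0613, 0.071], 0.75)]
bed [([0.5626, -0.0253, 0.0572], 0.95)]Traceback (most recent call last):
  File "<stdin>", line 16, in <module>
NameError: name '_st' is not defined. Did you mean: 'st'?
```

View pics/ret.png

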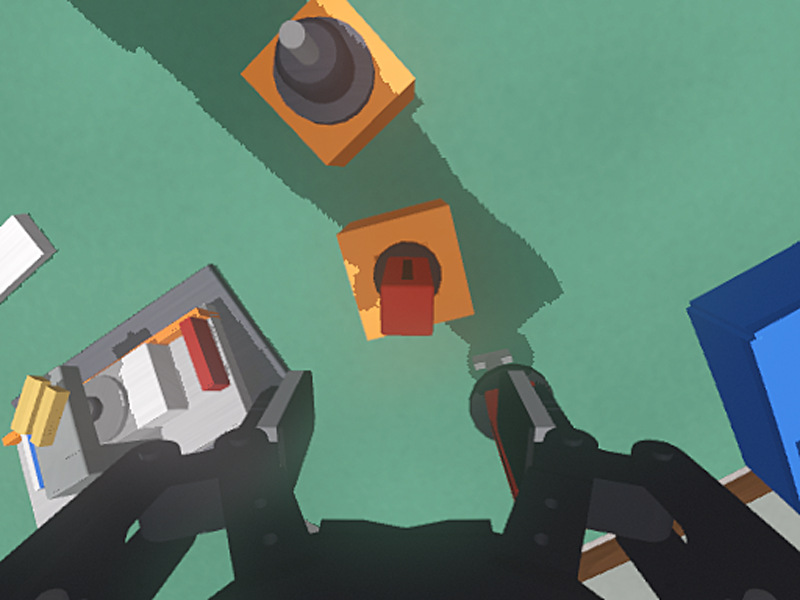

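The driver hangs in its stand at (408,290) with the flange on top, and the wrist is clear. Now the slide.

```bash
sed -i 's/^_st=st$/_st0=st/' h.py; sed -i 's/A.append(_st())/A.append(_st0())/' h.py
python3 - <<'E'
from h import *
B=np.array((0.5622,-0.0250,0.0595)); pt=lambda v,n,u=0:B+U*u+V*v+N*n
r=rv(-N,-U)
for v,n in((-.137,.11),(-.137,.013),(-.075,.013)):
    q=kin.ik(pt(v,n),r); print(None if q is None else np.round(q,2))
command_gripper(0.0,40)
bot.reach((0.47,0.05,0.33),r)
bot.reach(pt(-.137,.11),r)
print("down",bot.move_linear(pt(-.137,.013),feed=.15,max_force=8)); s=stavg(4);f0=np.array(s["contact_force"])
print("touch",bot.move_linear(pt(-.085,.013),feed=.03,max_force=6)); s=stavg(2);d=np.array(s["tcp_pos"])-B
print(d@V,d@N,d@U,[(s["contact_force"]-f0)@a for a in(U,V,N)],s["t"])
E
```

```text
[-0.65 -0.08 -0.7   0.53  0.32 -2.17]
[-0.58  0.11 -0.75  0.26  0.29 -2.11]
[-0.45  0.07 -0.81  0.22  0.23 -1.99]
down False
touch False
-0.08516855533456776 0.012979819978364896 -1.5856162816577785e-06 [np.float64(-0.3341171378809069), np.float64(-0.21889104438556395), np.float64(-0.41210322859116144)] 36.3667
```

Run:
```python
from h import *
ims=[viewer.read_camera(c) for c in("wrist","scene","top")]
B=np.array((0.5622,-0.0250,0.0595))
o=[cv2.resize(ims[0],(400,300))]
for c,im in(("scene",ims[1]),("top",ims[2])):
    u,v=proj(viewer.camera_info(c),[B-V*.04])[0].astype(int); o.append(cv2.resize(im[v-45:v+45,u-60:u+60],(400,300),interpolation=cv2.INTER_CUBIC))
o.append(np.zeros_like(o[0]))
cv2.imwrite("pics/push.png",np.vstack([np.hstack(o[:2]),np.hstack(o[2:])])[:,:,::-1])
```

```text
(no output)
```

View pics/push.png

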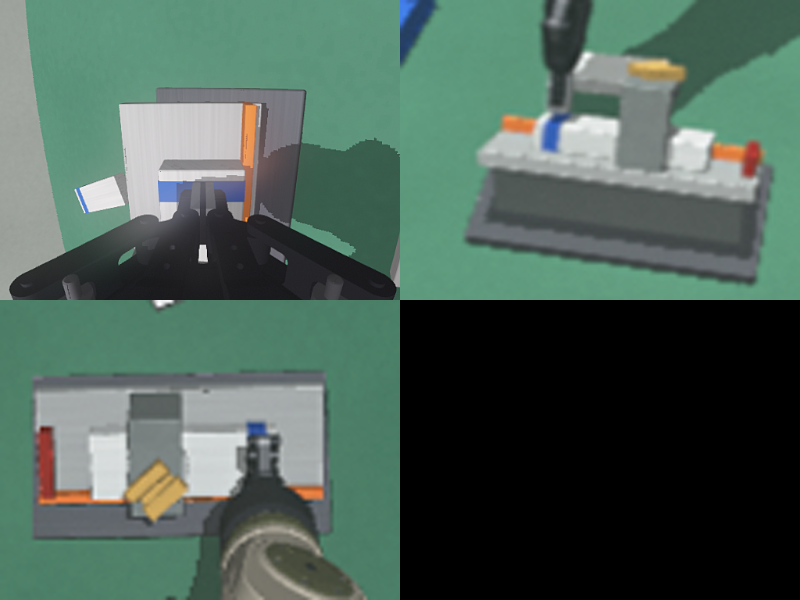

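The crops show the fingers at the blue band, over or inside where the block end should be, which contradicts the computed height of 13 mm. I'll check by projection.

Run:
```python
from h import *
B=np.array((0.5622,-0.0250,0.0595)); pt=lambda v,n,u=0:B+U*u+V*v+N*n
s=stavg(3); t=np.array(s["tcp_pos"]); z=R.from_rotvec(s["ee_rot"]).as_matrix()[:,2]
print(t,z,-N,"op",s["opening"],"F",s["contact_force"],s["finger_force"])
pts=[t,t+z*.008,pt(-.1,.025,0),pt(-.1,.025,.0295),pt(-.1,.025,-.03),pt(-.145,0,.061),pt(-.145,0,-.045),pt(.09,.011)]
names="tcp tip faceMid faceUp faceLow bedUp bedLow endstop".split()
for c in("wrist","scene","top"):
    i=viewer.camera_info(c); uv=proj(i,pts)
    if c=="wrist": uv=uv*400/512
    else:
        u,v=proj(i,[B-V*.04])[0].astype(int); uv=(uv-[u-60,v-45])*400/120
    print(c,{k:np.round(x).astype(int).tolist() for k,x in zip(names,uv)})
```

```text
[ 0.55759836 -0.11025625  0.07077617] [ 0.49991998  0.01089061 -0.86600312] [ 0.499879    0.01099911 -0.8660254 ] op -8.400011191298041e-05 F [0.78494961 0.20006087 0.20170253] 0.0
wrist {'tcp': [203, 184], 'tip': [203, 180], 'faceMid': [203, 171], 'faceUp': [159, 171], 'faceLow': [247, 171], 'bedUp': [120, 102], 'bedLow': [264, 101], 'endstop': [203, 340]}
scene {'tcp': [155, 130], 'tip': [154, 138], 'faceMid': [140, 115], 'faceUp': [134, 121], 'faceLow': [147, 110], 'bedUp': [75, 148], 'bedLow': [102, 126], 'endstop': [341, 157]}
top {'tcp': [254, 156], 'tip': [254, 153], 'faceMid': [272, 160], 'faceUp': [272, 128], 'faceLow': [272, 193], 'bedUp': [322, 83], 'bedLow': [321, 197], 'endstop': [53, 159]}
```

The block's end is at v≈-0.10, as modelled, so the fingertips must be skimming over it and stand shorter than assumed. I'll feel the bed next to the block to get the true tip height.

Run:
```python
from h import *
B=np.array((0.5622,-0.0250,0.0595)); pt=lambda v,n,u=0:B+U*u+V*v+N*n
bot.move_linear(pt(-.085,.023),feed=.1); bot.move_linear(pt(-.128,.023),feed=.1)
s=stavg(4);f0=np.array(s["contact_force"])
hit=bot.move_linear(pt(-.128,-.018),feed=.04,max_force=5); s=stavg(4);d=np.array(s["tcp_pos"])-B
print(hit,d@V,d@N,d@U,[(s["contact_force"]-f0)@a for a in(U,V,N)],s["t"])
```

```text
False -0.1280748290117657 -0.01780785212150522 0.00019372243343653874 [np.float64(-0.03947253550375583), np.float64(-0.38181454142511007), np.float64(0.2834809360391704)] 38.6167
```

Run:
```python
from h import *
B=np.array((0.5622,-0.0250,0.0595)); pt=lambda v,n,u=0:B+U*u+V*v+N*n
ims={c:viewer.read_camera(c) for c in("wrist","scene")}
s=stavg(4);f0=np.array(s["contact_force"])
hit=bot.move_linear(pt(-.128,-.030),feed=.03,max_force=5); s=stavg(4);d=np.array(s["tcp_pos"])-B
print(hit,d@V,d@N,d@U,[(s["contact_force"]-f0)@a for a in(U,V,N)],s["t"])
o=[cv2.resize(ims["wrist"][170:290,170:330],(400,300),interpolation=cv2.INTER_CUBIC)]
u,v=proj(viewer.camera_info("scene"),[B-V*.1])[0].astype(int); o.append(cv2.resize(ims["scene"][v-35:v+25,u-40:u+40],(400,300),interpolation=cv2.INTER_CUBIC))
cv2.imwrite("pics/push2.png",np.hstack(o)[:,:,::-1])
```

```text
True -0.1281202587687209 -0.01856069967175998 0.000318838957789511 [np.float64(0.27528683622950867), np.float64(-0.15656625468693314), np.float64(7.9672028451322365)] 38.9917
```

The bed is felt with the TCP at n = -18.6 mm, so the shut tips really sit about 19 mm higher than specified. Now push with the tips 5 mm above the bed.

Run:
```python
from h import *
B=np.array((0.5622,-0.0250,0.0595)); pt=lambda v,n,u=0:B+U*u+V*v+N*n
n=-.0135
bot.move_linear(pt(-.128,n),feed=.05)
s=stavg(4);f0=np.array(s["contact_force"])
def rep(k,hit):
    s=stavg(3);d=np.array(s["tcp_pos"])-B
    print(k,hit,np.round([d@V,d@N,d@U],4),np.round([(s["contact_force"]-f0)@a for a in(U,V,N)],1),round(s["t"],2))
rep("touch",bot.move_linear(pt(-.095,n),feed=.04,max_force=5))
for v in(-.1,-.09,-.085,-.081,-.078,-.075,-.072,-.069):
    d=np.array(readout.read_state()["tcp_pos"])-B
    if d@V>v-.001: continue
    hit=bot.move_linear(pt(v,n),feed=.04,max_force=38); rep(v,hit)
    s=readout.read_state()
    if hit: break
```

```text
touch True [-0.1105 -0.0137 -0.0005] [ 1.  -0.7  0.2] 39.84
-0.1 False [-0.1037 -0.0135  0.0006] [  0.4 -11.8  -5.7] 40.3
-0.09 False [-0.0936 -0.0136  0.0003] [ -0.7 -11.6  -4.9] 40.73
-0.085 False [-0.0887 -0.0136  0.0004] [ -0.2 -11.8  -5.1] 41.02
-0.081 False [-0.0848 -0.0136  0.0004] [ -0.3 -12.2  -4.9] 41.3
-0.078 False [-0.0819 -0.0136  0.0004] [ -0.7 -11.9  -5.1] 41.58
-0.075 False [-0.0794 -0.0136  0.0005] [ -0.3 -13.8  -5.8] 41.85
-0.072 False [-0.0795 -0.0134  0.0005] [ -2.7 -22.9  -7. ] 42.12
-0.069 False [-0.0796 -0.0133  0.0006] [ -4.8 -32.3  -7.1] 42.4
```

Force rises against the stop after 31 mm of travel. The 12 N sliding force agrees with a nip of about 6 N. Retract and check.

Run:
```python
from h import *
B=np.array((0.5622,-0.0250,0.0595)); pt=lambda v,n,u=0:B+U*u+V*v+N*n
bot.move_linear(pt(-.1,-.0125),feed=.05); bot.move_linear(pt(-.13,.0),feed=.15); bot.move_linear(pt(-.14,.14),feed=.2)
ims=[viewer.read_camera("scene")]
for k in("driver","block","end_stop"): print(k,[(np.round(d["position"],4).tolist(),round(d["score"],2)) for d in landmark_of("scene",k)[:3]])
i=viewer.camera_info("scene");u,v=proj(i,[B])[0].astype(int);a=ims[0][v-45:v+45,u-60:u+60]
u,v=proj(i,[(.578,.246,.08)])[0].astype(int);b=ims[0][v-45:v+45,u-60:u+60]
t=viewer.read_camera("top");u,v=proj(viewer.camera_info("top"),[B])[0].astype(int);c=t[v-45:v+45,u-60:u+60]
f=lambda x:cv2.resize(x,(400,300),interpolation=cv2.INTER_CUBIC)
cv2.imwrite("pics/end.png",np.vstack([np.hstack([f(a),f(b)]),np.hstack([f(c),np.zeros((300,400,3),np.uint8)])])[:,:,::-1])
s=stavg(3);print(s["contact_force"],s["t"])
```

```text
driver [([0.6999, 0.2653, -0.0025], 0.68)]
block [([0.7708, -0.0112, 0.0214], 0.87), ([0.3951, -0.0941, 0.0187], 0.84), ([0.5659, -0.0125, 0.0633], 0.77)]
end_stop [([0.5562, 0.0609, 0.0711], 0.81)]
[ 0.01917637 -0.52979307 -0.07408928] 44.6583
```

View pics/end.png

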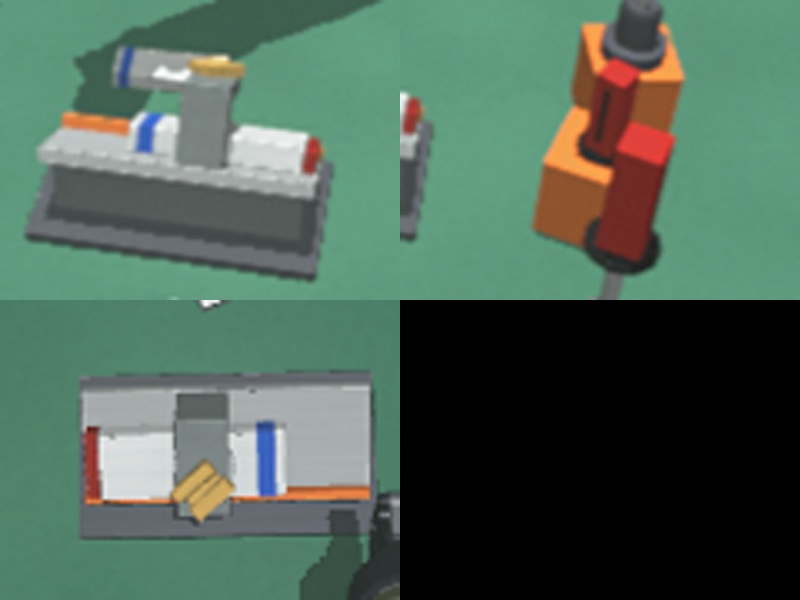

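The block rests against the red stop at (97,465) in the top crop, and the driver stands in its stand at (610,115) with the flange down. The arm is clear.

```bash
python3 -c "
from cell import *
print(job.sign_off())"
```

```text
the job is handed in; nothing more can be done
None
```

The job is handed in, with no verdict returned: the screw is turned down to a nip of roughly 6–10 N (estimated from torque, turn angle and sliding force), the block has been slid 31 mm against the red end stop, and the driver is back in its own stand.

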